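# Sweep the stray nuts into the fence

### The arm

A 6-joint arm with a two-finger parallel gripper is mounted at the origin on a cart in front of the work surface, level with it; the furniture and walls round the work are solid. World frame = base frame: x ahead of the robot, y to its left, z up, the work surface at z = 0. Lengths are in m, angles in degrees, forces in N, time in s.
With the tool pointing down it reaches from about 0.4 to 0.825 m from the base axis. Payload 7 kg.
Tool frame: the origin (TCP) lies at the centre of the arm's flange, where the gripper is bolted on; the fingertips stand 178 mm ahead of it and the grasp point (between the pads) lies 159 mm ahead of it (tip_reach is the distance from the TCP to the fingertips, in m); z points along the fingers, y is the line along which they close (so a half turn about z gives the same grasp; the last joint's range is limited). The gripper opens to 88 mm and grips with 3 to 60 N. Pads are 19 mm wide; open, the fingers measure 130 mm over their backs; the gripper's body (78 mm by 193 mm) begins 47 mm behind the grasp point.
Start: joints at [-58.952, 20.546, 0.682, 0, -70.136, -16.507], TCP at [0.169, -0.653, 0.405] pointing down, gripper open.
Joint ranges: [-176.03, 176.03], [-82.01, 121.73], [-58.28, 71.71], [-173.87, 95.51], [-174.79, -0.11], [-173.66, 173.66]. Speed limits (degrees/s): [136.94, 136.94, 172.46, 180, 180, 180].

### API

Orientations are given as [roll, pitch, yaw] about the fixed x, y, z axes, in that order (R = Rz(yaw) Ry(pitch) Rx(roll)).
In Python, from plant import * gives the robot as it stands.
- The arm moves only by the shell command python3 -m handwheel 'ROWS'. ROWS is JSON, a list of rows, each a list of 7 numbers: the opening, from -1 (shut) to 1 (fully open), then the shift along the tool's x, y, z as a fraction of full scale, then the turn, a rotation vector about the tool's x, y, z as a fraction of full scale. A call has 1 to 5 rows; each row shifts and turns the commanded pose from where the row before left it, along the tool's axes as they then stand; what a row does not reach is not made up. Full scale, the value 1, is 0.025 m for a shift and 6 degrees for a turn. A row lasts 1/8 s, in which the tool goes at most 62.5 mm and 10.7 degrees, less where a joint would pass 70% of its speed; a pose out of reach is approached as far as the arm can. A call with a number of a shift or a turn outside -1 to 1 is refused whole. A call with a gripper value outside its range is refused whole. The fingers move at their own pace and stop on an object; the grip force is fixed at half the most. Time passes only in rows, so rows that do not move let the fingers close. It gives the time, the measured TCP pose, the force, the opening and the grip force at its end, in the units of the state.
- get_obs(): the state, without advancing time (a new reading comes with each control period).
- snapshot(name): name is "side" or "top"; returns a dict with "color" (384x512x3 uint8, red, green, blue), "fx", "fy", "cx", "cy" (pixels), "R" (3x3) and "t" (3): a world point X has camera coordinates R X + t. Camera axes: x right, y down, z forward; pixel columns grow to the right and rows downward; lengths in m; the calibration is good to about 2 mm. A picture is of the moment at which its call begins. There is no depth.
- close_job(): hands the job in; it is judged then, once.
The state is a dict: "clock": time; "joint_pos": joint angles; "qvel": joint speeds; "tau": joint torques, N m; "tool_pos": TCP position; "orientation": TCP orientation; "force": force on the tool from outside, world axes, zero at the start; "moment": the same for the moment, N m; "opening": finger opening in m; "gripper_force": force on a finger pad.
Only numpy, scipy, OpenCV 4.12 (cv2) and the standard library are available. Lean on these libraries where they do the work, as an engineer would, in place of code of your own. Each camera call takes 0.05 s, during which the arm holds its last target. There are 200 camera calls.

### The job

Sweep the three loose brass nuts along the bench top with the fingertips into the blue three-sided fence, through its open side, until all three lie flat and completely inside it. Do not lift or tip a nut, and leave the tape measure, the screw box and the wood offcut where they are.

Things in the scene. Friction and masses are not known exactly. Their poses are not given: they have to be found in the camera images.
- fence: blue three-sided wooden fence fixed to the bench; no floor, no step at the mouth; rails 30 mm high, 12 mm thick. Inside 220 mm along its x, 130 mm along its y. Origin: centre of the inside area, on the bench; open side (mouth) at y = -65 mm, back at y = +65, side rails at x = -110 and +110 (inner faces); z up. Turned up to 0.25 rad; the mouth faces roughly world -y, the nuts lie before it
- nut_a: brass-coloured hexagon nut with a 24 mm bore, lying flat, 36 mm across the flats, 42 mm across the corners, 19 mm high, about 0.11 kg, loose; origin at the centre of its underside (z = 0 on the bench), z up
- nut_b: brass-coloured hexagon nut with a 24 mm bore, lying flat, 36 mm across the flats, 42 mm across the corners, 19 mm high, about 0.11 kg, loose; origin at the centre of its underside (z = 0 on the bench), z up
- nut_c: brass-coloured hexagon nut with a 24 mm bore, lying flat, 36 mm across the flats, 42 mm across the corners, 19 mm high, about 0.11 kg, loose; origin at the centre of its underside (z = 0 on the bench), z up
- tape_measure: yellow tape measure standing on the bench, 36 x 72 mm, 66 mm high, loose, beside the nuts on the side far from the robot; origin at the centre of its underside; leave alone
- screw_box: yellow cardboard screw box, 61 x 90 mm, 46 mm high, loose, standing behind the closed back of the fence; origin at the centre of its underside; leave alone
- offcut_b: flat brown wood offcut, 60 x 80 mm, 19 mm high, loose, behind the nuts as seen from the fence; origin at the centre of its underside; leave alone
Not all that is in view belongs to the job. What is shaped like the nut_c but turquoise is not meant.

How it is judged (in metres and radians):
At the end, for the whole second after the job is handed in: all three nuts lie flat on the bench (within 0.1 rad, underside within 4 mm of the top), at rest, wholly between the fence's side rails and wholly past its mouth (centre at least 19 mm inside the line across the open side) (y of nut_a in the frame of fence between -0.046 and 0.065 m and x of nut_a in the frame of fence between -0.11 and 0.11 m and height (world z) of each of nut_a, nut_b, nut_c below 0.004 m and angle between each of nut_a, nut_b, nut_c's own z axis and vertical below 0.1 rad and linear speed of each of nut_a, nut_b, nut_c below 0.01 m/s and y of nut_b in the frame of fence between -0.046 and 0.065 m and x of nut_b in the frame of fence between -0.11 and 0.11 m and y of nut_c in the frame of fence between -0.046 and 0.065 m and x of nut_c in the frame of fence between -0.11 and 0.11 m); the robot touches nothing.
It fails at once if a nut was lifted off the bench (underside more than 12 mm up) or tipped (height (world z) of any of nut_a, nut_b, nut_c above 0.012 m or angle between any of nut_a, nut_b, nut_c's own z axis and vertical above 0.5 rad).
It fails at once if the tape measure, the screw box or the offcut was moved by more than 15 mm or tipped (distance of any of tape_measure, screw_box, offcut_b from where it was at the start of the episode above 0.015 m or angle between any of tape_measure, screw_box, offcut_b's own z axis and vertical above 0.3 rad).
It also fails if it takes over 72 s, if anything falls off the work surface, if the arm or the gripper's body presses on something with over 40 N, if the wrist force passes 120 N, or if a joint passes its speed limit or range.

## Working session

There is one attempt and no reset: what is moved stays moved. The work goes in short steps, Python scripts to look and compute and a shell command to move; the robot and the scene stay as the last step left them, time stands still between calls to the robot, and variables do not carry over. Pictures are saved under pics/ and viewed, at most 10 in all, crops included, and the job is handed in when it is done.

```bash
mkdir -p pics; python3 - <<'E'
from plant import *
import cv2,numpy as np
o=get_obs();print({k:np.round(v,3).tolist() for k,v in o.items()})
for n in("top","side"):
    s=snapshot(n);cv2.imwrite(f"pics/{n}0.png",s["color"][:,:,::-1]);np.savez(f"{n}0.npz",**s)
    print(n,s["fx"],s["cx"],s["cy"],np.round(s["R"],3).tolist(),np.round(s["t"],3),(-np.array(s["R"]).T@s["t"]).round(3))
E
```

```text
{'clock': 0.0, 'joint_pos': [-58.951, 20.591, 0.634, -0.021, -70.137, -16.509], 'qvel': [-0.081, -0.101, -0.008, -0.079, -0.109, -0.029], 'tau': [-0.002, -58.272, 29.305, 6.997, 0.007, -0.0], 'tool_pos': [0.169, -0.653, 0.404], 'orientation': [179.905, -0.008, -165.467], 'force': [-1.12, -0.138, -0.71], 'moment': [-0.008, 0.03, 0.013], 'gripper_force': 0.0, 'opening': 0.088}
top 428.2883756110532 258.19963801188237 190.4473782645692 [[-0.014, -1.0, 0.012], [-0.992, 0.012, -0.124], [0.124, -0.014, -0.992]] [0.095 0.591 1.025] [0.46  0.102 1.089]
side 495.57923330057525 260.3858658336557 193.13701160871773 [[1.0, -0.018, -0.018], [-0.025, -0.613, -0.79], [0.004, 0.79, -0.613]] [-0.563  0.109  1.147] [ 0.561 -0.85   0.779]
```

View pics/top0.png

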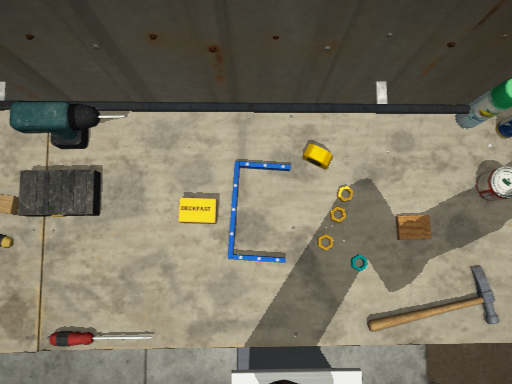

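View pics/side0.png

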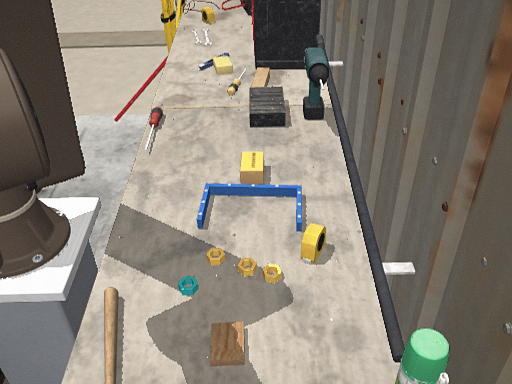

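The top view shows the nuts at about (345,193), (338,215) and (326,242), the blue fence at x 230–290 with its mouth to the right, and the turquoise decoy at (359,263). The tape is at (318,155) and the offcut at (413,227). In the side view the nuts are at (272,272), (247,267) and (215,256).

```bash
cat > h.py <<'E'
import cv2,numpy as np
def ray(s,uv,z):
    uv=np.atleast_2d(uv).astype(float);R=np.array(s["R"]);c=-R.T@s["t"]
    d=np.c_[(uv[:,0]-s["cx"])/s["fx"],(uv[:,1]-s["cy"])/s["fy"],np.ones(len(uv))]@R
    return c+d*((z-c[2])/d[:,2])[:,None]
def tri(s1,p1,s2,p2):
    P=[]
    for s in(s1,s2): P.append(np.array([[s["fx"],0,s["cx"]],[0,s["fy"],s["cy"]],[0,0,1]])@np.c_[s["R"],s["t"]])
    X=cv2.triangulatePoints(P[0],P[1],np.array(p1,float).reshape(2,1),np.array(p2,float).reshape(2,1))
    return (X[:3]/X[3]).ravel()
def blobs(s,lo,hi,amin=40,amax=1e5):
    hsv=cv2.cvtColor(s["color"],cv2.COLOR_RGB2HSV);m=cv2.inRange(hsv,np.array(lo),np.array(hi))
    cs,_=cv2.findContours(m,cv2.RETR_EXTERNAL,cv2.CHAIN_APPROX_NONE)
    return [c for c in cs if amin<cv2.contourArea(c)<amax]
BR=((12,110,70),(35,255,255));BL=((100,130,60),(125,255,255));BW=((5,60,40),(18,255,200))
E
python3 - <<'E'
from h import *
S={n:dict(np.load(n+"0.npz")) for n in("top","side")}
for n,s in S.items():
    print(n)
    for c in blobs(s,*BR):
        (x,y),r=cv2.minEnclosingCircle(c);m=cv2.boundingRect(c)
        print(' br',m,cv2.contourArea(c),np.round([m[0]+(m[2]-1)/2,m[1]+(m[3]-1)/2],1),ray(s,(m[0]+(m[2]-1)/2,m[1]+(m[3]-1)/2),.01).round(3)[0])
    for c in blobs(s,*BL,amin=200):
        a=cv2.approxPolyDP(c,3,True)[:,0];print(' blue',cv2.contourArea(c));print(np.c_[a,ray(s,a,.03)[:,:2].round(3),ray(s,a,0)[:,:2].round(3)])
    for c in blobs(s,*BW,amin=300): print(' bw',cv2.boundingRect(c),ray(s,cv2.boxPoints(cv2.minAreaRect(c)),.019)[:,:2].round(3).tolist())
E
```

```text
top
 br (368, 297, 116, 34) 784.5 [425.5 313.5] [ 0.285 -0.321  0.01 ]
 br (0, 236, 13, 12) 97.0 [  6.  241.5] [0.475 0.715 0.01 ]
 br (317, 234, 16, 17) 175.5 [324.5 242. ] [ 0.463 -0.077  0.01 ]
 br (397, 215, 34, 25) 722.0 [413.5 227. ] [ 0.497 -0.304  0.01 ]
 br (330, 206, 16, 17) 180.0 [337.5 214. ] [ 0.533 -0.113  0.01 ]
 br (178, 197, 39, 27) 920.0 [197. 210.] [0.547 0.242 0.01 ]
 br (0, 194, 18, 20) 275.5 [  8.5 203.5] [0.57  0.714 0.01 ]
 br (337, 186, 17, 16) 179.5 [345.  193.5] [ 0.584 -0.134  0.01 ]
 br (302, 143, 31, 27) 397.0 [317. 156.] [ 0.682 -0.065  0.01 ]
 br (480, 110, 13, 7) 40.5 [486. 113.] [ 0.792 -0.512  0.01 ]
 blue 279.5
[[2.29e+02 2.35e+02 4.83e-01 1.60e-01 4.84e-01 1.62e-01]
 [2.28e+02 2.58e+02 4.27e-01 1.63e-01 4.26e-01 1.65e-01]
 [2.76e+02 2.61e+02 4.18e-01 4.60e-02 4.17e-01 4.50e-02]
 [2.78e+02 2.57e+02 4.28e-01 4.10e-02 4.27e-01 3.90e-02]
 [2.81e+02 2.62e+02 4.16e-01 3.40e-02 4.14e-01 3.20e-02]
 [2.85e+02 2.59e+02 4.23e-01 2.40e-02 4.22e-01 2.20e-02]
 [2.33e+02 2.54e+02 4.37e-01 1.51e-01 4.36e-01 1.52e-01]
 [2.33e+02 2.35e+02 4.83e-01 1.51e-01 4.84e-01
[... 2356 characters left out ...]
1.00e-02]
 [ 3.00e+02  1.86e+02  6.65e-01  1.41e-01  6.70e-01  1.80e-01]]
 bw (492, 327, 20, 36) [[0.956, -0.361], [0.984, -0.289], [1.018, -0.29], [0.988, -0.362]]
 bw (210, 321, 35, 45) [[0.464, -0.259], [0.528, -0.261], [0.528, -0.354], [0.47, -0.352]]
 bw (104, 287, 14, 97) [[0.243, -0.168], [0.27, -0.168], [0.315, -0.382], [0.293, -0.381]]
 bw (427, 237, 18, 57) [[0.882, -0.202], [0.944, -0.042], [0.974, -0.049], [0.909, -0.208]]
 bw (0, 200, 70, 78) [[-0.084, -0.015], [0.026, 0.16], [0.155, -0.023], [0.044, -0.161]]
 bw (453, 0, 59, 213) [[1.009, 0.061], [1.783, 1.669], [1.891, 1.514], [1.082, 0.024]]
 bw (0, 0, 84, 216) [[-0.754, 1.818], [-0.315, 1.784], [0.14, 0.062], [-0.061, 0.07]]
```

```bash
python3 -m handwheel '[[-1,0,0,0,0,0,-1],[-1,0,0,0,0,0,-1],[-1,0,0,0,0,0,-1],[-1,0,0,0,0,0,-1],[-1,0,0,0,0,0,-1]]'
python3 -m handwheel '[[-1,0,0,0,0,0,-1],[-1,0,0,0,0,0,-1],[-1,0,0,0,0,0,-1],[-1,0,0,0,0,0,-1],[-1,0,0,0,0,0,-1]]'
python3 -m handwheel '[[-1,0,0,0,0,0,-1],[-1,0,0,0,0,0,-0.8],[-1,0,0,0,0,0,0]]'
```

```text
clock: 0.72
tool_pos: [0.1694, -0.6533, 0.4041]
orientation: [179.9, 0.0, -135.3]
force: [-0.5, 0.1, 0.2]
opening: 0.0433
gripper_force: 0.0
clock: 1.35
tool_pos: [0.1694, -0.6532, 0.4041]
orientation: [180.0, 0.0, -105.3]
force: [-0.5, 0.1, 0.2]
opening: 0.0006
gripper_force: 0.0
clock: 1.72
tool_pos: [0.1694, -0.6533, 0.4042]
orientation: [180.0, 0.0, -94.7]
force: [-0.8, -0.7, -0.2]
opening: 0.0005
gripper_force: 0.0
```

```bash
cat > go.py <<'E'
import sys,numpy as np
from plant import get_obs
from scipy.spatial.transform import Rotation as Ro
# target of the fingertips in fence frame (x,y) and height z -> remaining tool-axis shift, in full-scale units
C=np.array([.5415,.077]);a=np.radians(-4.5);F=np.array([[np.cos(a),-np.sin(a)],[np.sin(a),np.cos(a)]])
o=get_obs();p=np.array(o["tool_pos"]);e=o["orientation"];R=Ro.from_euler("xyz",e,degrees=True).as_matrix()
tip=p+R[:,2]*.178
print("t",round(o["clock"],2),"rpy",np.round(e,2),"tip fence",(F.T@(tip[:2]-C)).round(4),"z",tip[2].round(4),"F",np.round(o["force"],1),"op",round(o["opening"],4))
if len(sys.argv)>3:
    x,y,z=map(float,sys.argv[1:4]);w=np.r_[C+F@[x,y],z]
    print("shift/25mm in tool axes",(R.T@(w-tip)/.025).round(2))
E
python3 go.py -0.066 -0.215 0.1
```

```text
t 1.73 rpy [ 1.7998e+02  4.0000e-02 -9.4700e+01] tip fence [-0.3137 -0.7571] z 0.2262 F [-0.8 -0.7 -0.2] op 0.0005
shift/25mm in tool axes [-21.71  -9.84   5.06]
```

```bash
for i in 1; do
python3 -m handwheel '[[-1,-1,-0.45,0,0,0,0],[-1,-1,-0.45,0,0,0,0],[-1,-1,-0.45,0,0,0,0],[-1,-1,-0.45,0,0,0,0],[-1,-1,-0.45,0,0,0,0]]'
python3 -m handwheel '[[-1,-1,-0.45,0,0,0,0],[-1,-1,-0.45,0,0,0,0],[-1,-1,-0.45,0,0,0,0],[-1,-1,-0.45,0,0,0,0],[-1,-1,-0.45,0,0,0,0]]'
python3 -m handwheel '[[-1,-1,-0.45,0,0,0,0],[-1,-1,-0.45,0,0,0,0],[-1,-1,-0.45,0,0,0,0],[-1,-1,-0.45,0,0,0,0],[-1,-1,-0.45,0,0,0,0]]'
python3 -m handwheel '[[-1,-1,-0.45,0,0,0,0],[-1,-1,-0.45,0,0,0,0],[-1,-1,-0.45,0,0,0,0],[-1,-1,-0.45,0,0,0,0],[-1,-1,-0.45,0,0,0,0]]'
python3 -m handwheel '[[-1,-0.85,-0.42,0,0,0,0],[-1,-0.85,-0.42,0,0,0,0],[-1,0,0,0,0,0,0]]'; done | grep -A2 pos; python3 go.py -0.066 -0.215 0.1
```

```text
tool_pos: [0.236, -0.5325, 0.4045]
orientation: [180.0, 0.0, -94.8]
force: [0.5, -1.0, 0.8]
--
tool_pos: [0.3022, -0.4125, 0.4046]
orientation: [180.0, 0.0, -94.8]
force: [0.2, 0.0, -0.2]
--
tool_pos: [0.3684, -0.2925, 0.4047]
orientation: [-180.0, 0.0, -94.8]
force: [0.8, 0.6, 0.3]
--
tool_pos: [0.4346, -0.1724, 0.4047]
orientation: [-180.0, 0.0, -94.8]
force: [-0.2, 0.2, -0.3]
--
tool_pos: [0.4592, -0.1317, 0.4045]
orientation: [180.0, 0.0, -94.7]
force: [-0.3, -0.7, 0.2]
t 4.6 rpy [179.99   0.   -94.67] tip fence [-0.0657 -0.2145] z 0.2265 F [-0.3 -0.7  0.2] op 0.0005
shift/25mm in tool axes [0.02 0.01 5.06]
```

```bash
python3 -m handwheel '[[-1,0,0,1,0,0,0],[-1,0,0,1,0,0,0],[-1,0,0,1,0,0,0],[-1,0,0,1,0,0,0],[-1,0,0,1,0,0,0]]'
python3 -m handwheel '[[-1,0,0,1,0,0,0],[-1,0,0,1,0,0,0],[-1,0,0,1,0,0,0],[-1,0,0,0.6,0,0,0],[-1,0,0,0,0,0,0]]';python3 go.py -0.066 -0.03 0.008
python3 - <<'E'
from plant import *
import cv2
cv2.imwrite("pics/side1.png",snapshot("side")["color"][180:330,150:350,::-1].repeat(3,0).repeat(3,1))
E
```

```text
clock: 5.22
tool_pos: [0.4583, -0.1332, 0.279]
orientation: [-180.0, 0.0, -94.8]
force: [-0.0, -0.1, -0.6]
opening: 0.0004
gripper_force: 0.0
clock: 5.85
tool_pos: [0.458, -0.1331, 0.1888]
orientation: [179.8, -0.0, -94.8]
force: [0.3, 0.3, 0.5]
opening: 0.0006
gripper_force: 0.0
t 5.85 rpy [ 1.7984e+02 -3.0000e-02 -9.4750e+01] tip fence [-0.0673 -0.2161] z 0.0108 F [0.3 0.3 0.5] op 0.0006
shift/25mm in tool axes [-7.45 -0.02  0.11]
```

View pics/side1.png

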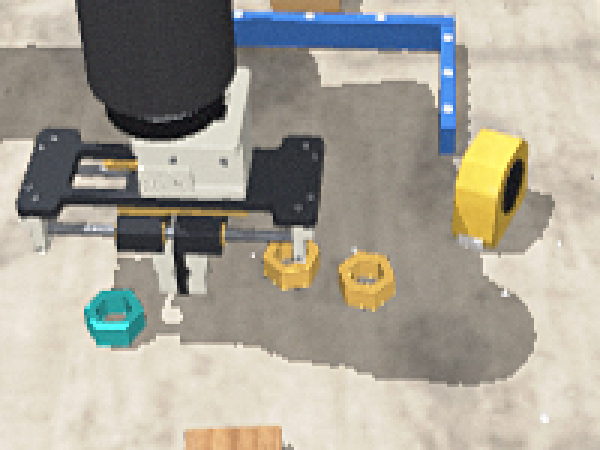

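The crop shows the closed fingers behind nut C, which is hidden. Nuts B and A are at (292,263) and (367,278) in the crop, and the tape and decoy are clear. Pushing C now.

```bash
python3 -m handwheel '[[-1,-0.4,0,0.1,0,0,0],[-1,-0.4,0,0,0,0,0],[-1,-0.4,0,0,0,0,0],[-1,-0.4,0,0,0,0,0],[-1,-0.4,0,0,0,0,0]]'
python3 -m handwheel '[[-1,-0.4,0,0,0,0,0],[-1,-0.4,0,0,0,0,0],[-1,-0.4,0,0,0,0,0],[-1,-0.4,0,0,0,0,0],[-1,-0.4,0,0,0,0,0]]'; python3 go.py -0.066 -0.03 0.008
python3 - <<'E'
from plant import *
from h import *
for n in("top","side"):
    s=snapshot(n)
    for c in blobs(s,*BR,amin=60,amax=320):
        m=cv2.boundingRect(c);p=ray(s,(m[0]+(m[2]-1)/2,m[1]+(m[3]-1)/2),.01)[0]
        if .38<p[0]<.68 and -.2<p[1]<.2: print(n,m,p[:2].round(3))
E
```

```text
clock: 6.52
tool_pos: [0.4629, -0.082, 0.1873]
orientation: [-180.0, -0.0, -94.6]
force: [0.1, -1.5, 1.1]
opening: 0.0005
gripper_force: 0.7
clock: 7.15
tool_pos: [0.4669, -0.0323, 0.1872]
orientation: [180.0, -0.0, -94.7]
force: [0.8, -1.4, 1.2]
opening: 0.0005
gripper_force: 0.7
t 7.15 rpy [180.    -0.   -94.66] tip fence [-0.0658 -0.1148] z 0.0092 F [ 0.8 -1.4  1.2] op 0.0005
shift/25mm in tool axes [-3.39  0.02  0.05]
top (337, 186, 17, 16) [ 0.584 -0.134]
side (263, 263, 19, 20) [ 0.585 -0.131]
side (238, 257, 19, 19) [ 0.533 -0.111]
```

```bash
python3 -m handwheel '[[-1,-0.4,0,0,0,0,0],[-1,-0.4,0,0,0,0,0],[-1,-0.4,0,0,0,0,0],[-1,-0.4,0,0,0,0,0],[-1,-0.4,0,0,0,0,0]]'
python3 -m handwheel '[[-1,-0.4,0,0,0,0,0],[-1,-0.4,0,0,0,0,0],[-1,-0.4,0,0,0,0,0],[-1,-0.2,0,0,0,0,0],[-1,0,0,0,0,0,0]]'; python3 go.py
python3 -m handwheel '[[-1,0.4,0,0,0,0,0],[-1,0.6,0,-1,0,0,0],[-1,0.5,0,-1,0,0,0],[-1,0,0,-1,0,0,0],[-1,0,0,0,0,0,0]]'; python3 go.py 0.006 -0.235 0.09
```

```text
clock: 7.88
tool_pos: [0.4709, 0.0176, 0.1872]
orientation: [180.0, -0.0, -94.7]
force: [0.1, -0.0, -0.3]
opening: 0.0005
gripper_force: 0.3
clock: 8.5
tool_pos: [0.4738, 0.0522, 0.1872]
orientation: [-180.0, 0.0, -94.6]
force: [0.0, -0.3, 0.2]
opening: 0.0004
gripper_force: 0.0
t 8.5 rpy [-1.7999e+02  1.0000e-02 -9.4630e+01] tip fence [-0.0655 -0.0301] z 0.0092 F [ 0.  -0.3  0.2] op 0.0004
clock: 9.12
tool_pos: [0.4711, 0.0136, 0.264]
orientation: [-179.8, 0.1, -94.7]
force: [-0.3, -0.2, 0.8]
opening: 0.0002
gripper_force: 0.0
t 9.12 rpy [-1.798e+02  1.000e-01 -9.471e+01] tip fence [-0.0646 -0.0684] z 0.086 F [-0.3 -0.2  0.8] op 0.0002
shift/25mm in tool axes [ 6.65 -2.85 -0.16]
```

```bash
cat > nuts.py <<'E'
from plant import *
from h import *
from go import C,F
for n in("top","side"):
    s=snapshot(n)
    for c in blobs(s,*BR,amin=60,amax=320):
        m=cv2.boundingRect(c);p=ray(s,(m[0]+(m[2]-1)/2,m[1]+(m[3]-1)/2),.01)[0]
        if .38<p[0]<.68 and -.2<p[1]<.2: print(n,m,p[:2].round(3),"fence",(F.T@(p[:2]-C)).round(3))
E
python3 nuts.py
```

```text
t 9.12 rpy [-1.798e+02  1.000e-01 -9.471e+01] tip fence [-0.0646 -0.0684] z 0.086 F [-0.3 -0.2  0.8] op 0.0002
top (337, 186, 17, 16) [ 0.584 -0.134] fence [ 0.059 -0.207]
side (263, 264, 19, 19) [ 0.585 -0.133] fence [ 0.06  -0.206]
side (238, 258, 19, 18) [ 0.533 -0.112] fence [ 0.006 -0.189]
side (217, 202, 16, 15) [0.477 0.082] fence [-0.065 -0.   ]
```

```bash
python3 -m handwheel '[[-1,1,-0.4,0,0,0,0],[-1,1,-0.4,0,0,0,0],[-1,1,-0.4,0,0,0,0],[-1,1,-0.4,0,0,0,0],[-1,1,-0.4,0,0,0,0]]'
python3 -m handwheel '[[-1,0.85,-0.45,0,0,0,0],[-1,0.8,-0.4,0,0,0,0],[-1,0,0,0,0,0,0]]'; python3 go.py 0.006 -0.235 0.009
```

```text
clock: 9.85
tool_pos: [0.5101, -0.1153, 0.2609]
orientation: [179.9, -0.0, -94.7]
force: [0.0, 0.1, 0.4]
opening: 0.0004
gripper_force: 0.0
clock: 10.22
tool_pos: [0.528, -0.1583, 0.2607]
orientation: [179.9, -0.0, -94.8]
force: [-0.2, -0.2, -0.3]
opening: 0.0005
gripper_force: 0.0
t 10.22 rpy [ 1.7987e+02 -1.0000e-02 -9.4770e+01] tip fence [ 0.0046 -0.2357] z 0.0827 F [-0.2 -0.2 -0.3] op 0.0005
shift/25mm in tool axes [-0.03 -0.06  2.95]
```

```bash
python3 -m handwheel '[[-1,0,-0.05,0.8,0,0,0],[-1,0,0,0.8,0,0,0],[-1,0,0,0.8,0,0,0],[-1,0,0,0.55,0,0,0],[-1,0,0,0,0,0,0]]'; python3 go.py
python3 -m handwheel '[[-1,-0.4,0,0,0,0,0],[-1,-0.4,0,0,0,0,0],[-1,-0.4,0,0,0,0,0],[-1,-0.4,0,0,0,0,0],[-1,-0.4,0,0,0,0,0]]'
python3 -m handwheel '[[-1,-0.4,0,0,0,0,0],[-1,-0.4,0,0,0,0,0],[-1,-0.4,0,0,0,0,0],[-1,-0.4,0,0,0,0,0],[-1,-0.4,0,0,0,0,0]]'; python3 nuts.py
```

```text
clock: 10.85
tool_pos: [0.5288, -0.1569, 0.1872]
orientation: [179.8, -0.0, -94.6]
force: [0.3, 0.3, 0.2]
opening: 0.0002
gripper_force: 0.0
t 10.85 rpy [ 1.7985e+02 -2.0000e-02 -9.4650e+01] tip fence [ 0.0052 -0.2343] z 0.0092 F [0.3 0.3 0.2] op 0.0002
clock: 11.48
tool_pos: [0.5337, -0.1066, 0.1887]
orientation: [-180.0, -0.0, -94.6]
force: [0.4, -1.4, 1.1]
opening: 0.0002
gripper_force: 0.7
clock: 12.1
tool_pos: [0.5376, -0.0569, 0.1884]
orientation: [180.0, -0.0, -94.7]
force: [-0.9, -0.5, 2.3]
opening: 0.0003
gripper_force: 0.7
t 12.1 rpy [179.99  -0.   -94.66] tip fence [ 0.0066 -0.1338] z 0.0104 F [-0.9 -0.5  2.3] op 0.0003
side (263, 263, 19, 20) [ 0.585 -0.131] fence [ 0.06  -0.204]
```

```bash
python3 -m handwheel '[[-1,-0.4,0,0.05,0,0,0],[-1,-0.4,0,0,0,0,0],[-1,-0.4,0,0,0,0,0],[-1,-0.4,0,0,0,0,0],[-1,-0.4,0,0,0,0,0]]'
python3 -m handwheel '[[-1,-0.4,0,0,0,0,0],[-1,-0.4,0,0,0,0,0],[-1,-0.4,0,0,0,0,0],[-1,-0.4,0,0,0,0,0],[-1,-0.4,0,0,0,0,0]]'; python3 go.py
python3 -m handwheel '[[-1,0,0,0,0,0,0],[-1,0.6,0,0,0,0,0],[-1,0.8,0,-1,0,0,0],[-1,0.5,0,-1,0,0,0],[-1,0,0,-1,0,0,0]]'; python3 go.py 0.060 -0.25 0.09
python3 nuts.py
```

```text
clock: 12.82
tool_pos: [0.5417, -0.0069, 0.1871]
orientation: [180.0, 0.0, -94.7]
force: [-0.3, 0.1, -0.4]
opening: 0.0006
gripper_force: 0.3
clock: 13.45
tool_pos: [0.5457, 0.0428, 0.1872]
orientation: [180.0, 0.0, -94.7]
force: [-0.1, -0.6, -0.3]
opening: 0.0006
gripper_force: 0.3
t 13.45 rpy [180.     0.   -94.66] tip fence [ 0.0069 -0.0338] z 0.0092 F [-0.1 -0.6 -0.3] op 0.0006
clock: 14.08
tool_pos: [0.5413, -0.0071, 0.2628]
orientation: [180.0, -0.0, -94.8]
force: [0.1, -0.1, -0.4]
opening: 0.0001
gripper_force: 0.0
t 14.07 rpy [ 1.7996e+02 -1.0000e-02 -9.4770e+01] tip fence [ 0.0063 -0.0839] z 0.0848 F [ 0.1 -0.1 -0.4] op 0.0001
shift/25mm in tool axes [ 6.63 -2.18 -0.21]
t 14.07 rpy [ 1.7996e+02 -1.0000e-02 -9.4770e+01] tip fence [ 0.0063 -0.0839] z 0.0848 F [ 0.1 -0.1 -0.4] op 0.0001
side (263, 264, 19, 19) [ 0.585 -0.133] fence [ 0.06  -0.206]
side (247, 204, 17, 15) [0.551 0.071] fence [ 0.01  -0.005]
side (217, 202, 16, 15) [0.477 0.082] fence [-0.065 -0.   ]
side (233, 177, 41, 7) [0.547 0.198] fence [-0.004  0.121]
```

```bash
python3 -m handwheel '[[-1,1,-0.3,0,0,0,0],[-1,1,-0.3,0,0,0,0],[-1,1,-0.3,0,0,0,0],[-1,1,-0.3,0,0,0,0],[-1,1,-0.35,0,0,0,0]]'
python3 -m handwheel '[[-1,0.85,-0.35,0,0,0,0],[-1,0.8,-0.3,0,0,0,0],[-1,0,0,0,0,0,0]]'; python3 go.py 0.062 -0.25 0.012
python3 -m handwheel '[[-1,0,0,0.75,0,0,0],[-1,0,0,0.75,0,0,0],[-1,0,0,0.75,0,0,0],[-1,0,0,0.5,0,0,0],[-1,0,0,0,0,0,0]]'; python3 go.py 0.062 -0.25 0.012
```

```text
clock: 14.8
tool_pos: [0.5698, -0.1346, 0.2615]
orientation: [179.9, 0.0, -94.7]
force: [1.0, 0.6, -0.1]
opening: 0.0004
gripper_force: 0.0
clock: 15.18
tool_pos: [0.583, -0.177, 0.2615]
orientation: [180.0, -0.0, -94.8]
force: [-0.9, -0.3, -0.1]
opening: 0.0005
gripper_force: 0.0
t 15.18 rpy [179.96  -0.   -94.78] tip fence [ 0.0612 -0.25  ] z 0.0835 F [-0.9 -0.3 -0.1] op 0.0005
shift/25mm in tool axes [-0.   -0.03  2.86]
clock: 15.8
tool_pos: [0.5827, -0.1752, 0.1925]
orientation: [179.9, -0.0, -94.6]
force: [0.3, 0.6, 0.1]
opening: 0.0006
gripper_force: 0.0
t 15.8 rpy [ 1.7989e+02 -1.0000e-02 -9.4650e+01] tip fence [ 0.0606 -0.2482] z 0.0145 F [0.3 0.6 0.1] op 0.0006
shift/25mm in tool axes [ 0.07 -0.06  0.1 ]
```

```bash
python3 -m handwheel '[[-1,-0.4,-0.05,0.1,0,0,0],[-1,-0.4,0,0,0,0,0],[-1,-0.4,0,0,0,0,0],[-1,-0.4,0,0,0,0,0],[-1,-0.4,0,0,0,0,0]]'; python3 go.py
python3 -m handwheel '[[-1,-0.4,0,0,0,0,0],[-1,-0.4,0,0,0,0,0],[-1,-0.4,0,0,0,0,0],[-1,-0.4,0,0,0,0,0],[-1,-0.4,0,0,0,0,0]]'; python3 go.py;python3 - <<'E'
from plant import *
import cv2
cv2.imwrite("pics/side2.png",snapshot("side")["color"][150:300,180:380,::-1].repeat(3,0).repeat(3,1))
E
```

```text
clock: 16.42
tool_pos: [0.5885, -0.1249, 0.1911]
orientation: [-180.0, -0.0, -94.6]
force: [1.1, -1.7, 0.2]
opening: 0.0005
gripper_force: 0.5
t 16.43 rpy [-179.98   -0.    -94.64] tip fence [ 0.0628 -0.1976] z 0.0131 F [ 1.1 -1.7  0.2] op 0.0005
clock: 17.05
tool_pos: [0.5925, -0.0752, 0.1909]
orientation: [180.0, -0.0, -94.7]
force: [0.3, -1.3, 0.6]
opening: 0.0006
gripper_force: 0.7
t 17.05 rpy [179.99  -0.   -94.66] tip fence [ 0.0628 -0.1477] z 0.0129 F [ 0.3 -1.3  0.6] op 0.0006
```

View pics/side2.png

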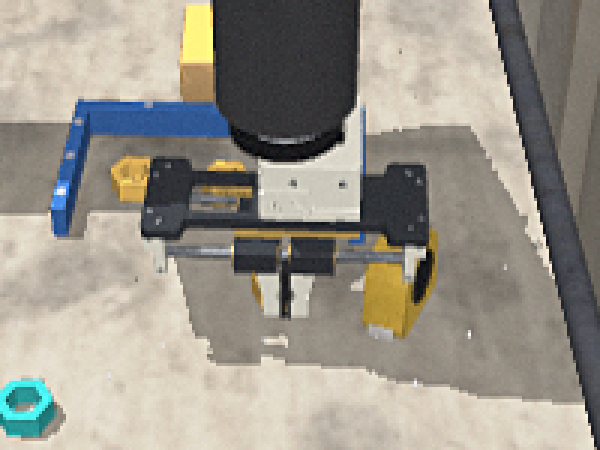

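Nut A is in front of the fingers, slightly left of centre at crop (258,290). The gripper passes over the tape at (400,285), which has not moved, and the other two nuts are inside the fence.

```bash
python3 -m handwheel '[[-1,-0.4,0,0,0,0,0],[-1,-0.4,0,0,0,0,0],[-1,-0.4,0,0,0,0,0],[-1,-0.4,0,0,0,0,0],[-1,-0.4,0,0,0,0,0]]'
python3 -m handwheel '[[-1,-0.4,0,0,0,0,0],[-1,-0.4,0,0,0,0,0],[-1,-0.4,0,0,0,0,0],[-1,-0.4,0,0,0,0,0],[-1,-0.4,0,0,0,0,0]]'; python3 go.py
python3 -m handwheel '[[-1,-0.2,0,0,0,0,0],[-1,0,0,0,0,0,0],[-1,0.4,0,0,0,0,0],[-1,0.4,0,-1,0,0,0],[-1,0,0,-1,0,0,0]]'
python3 -m handwheel '[[-1,0,0,-1,0,0,0],[-1,0,0,-1,0,0,0],[-1,0.6,0,-1,0,0,0],[-1,0.6,0,-1,0,0,0],[-1,0.6,0,0,0,0,0]]'; python3 nuts.py
python3 - <<'E'
from plant import *
import cv2
cv2.imwrite("pics/side3.png",snapshot("side")["color"][150:350,160:360,::-1].repeat(3,0).repeat(3,1))
E
```

```text
clock: 17.73
tool_pos: [0.5966, -0.0253, 0.1909]
orientation: [180.0, 0.0, -94.7]
force: [0.2, -1.1, 0.2]
opening: 0.0002
gripper_force: 0.5
clock: 18.35
tool_pos: [0.6007, 0.0245, 0.1909]
orientation: [180.0, -0.0, -94.7]
force: [0.2, -1.3, 0.6]
opening: 0.0006
gripper_force: 0.5
t 18.35 rpy [180.    -0.   -94.66] tip fence [ 0.0631 -0.0477] z 0.0129 F [ 0.2 -1.3  0.6] op 0.0006
clock: 18.98
tool_pos: [0.599, 0.0074, 0.2411]
orientation: [179.9, -0.0, -94.7]
force: [0.3, 1.1, -0.2]
opening: 0.0005
gripper_force: 0.0
clock: 19.6
tool_pos: [0.596, -0.0372, 0.3432]
orientation: [-179.8, 0.1, -94.7]
force: [0.5, 0.1, 1.0]
opening: 0.0003
gripper_force: 0.0
t 19.6 rpy [-1.7977e+02  6.0000e-02 -9.4680e+01] tip fence [ 0.064  -0.1094] z 0.1652 F [0.5 0.1 1. ] op 0.0003
side (266, 207, 17, 15) [0.597 0.058] fence [ 0.057 -0.014]
side (247, 204, 17, 15) [0.551 0.071] fence [ 0.01  -0.005]
side (217, 202, 16, 15) [0.477 0.082] fence [-0.065 -0.   ]
```

View pics/side3.png

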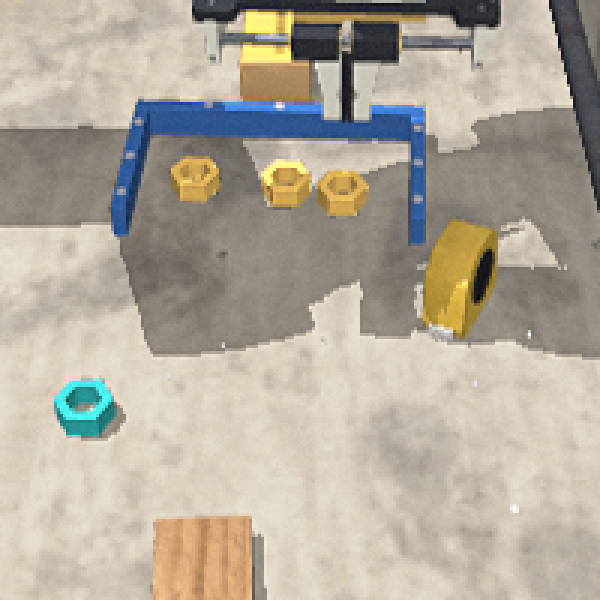

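All three nuts lie flat inside the fence, at crop (195,180), (287,183) and (343,192). They are at least 32 mm beyond the required line, and the tape, offcut and box are in place. The arm is clear, so I'm handing in.

```bash
python3 -m handwheel '[[-1,0,0,0,0,0,0],[-1,0,0,0,0,0,0]]' >/dev/null; python3 -c "
from plant import *
print(close_job())"
```

```text
the job is handed in; nothing more can be done
None
```

All three nuts lie flat inside the blue fence, the tape measure, screw box and offcut look unmoved in the last picture, and the job was handed in at about 20 s; no verdict came back.

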